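# Shut the clamp lever on the copper specimen

## Robot

A 7-joint arm with a two-finger parallel gripper is mounted at the origin on the work surface. World frame = base frame: x ahead of the robot, y to its left, z up, the work surface at z = 0. Lengths are in m, angles in rad, forces in N, time in s.
With the tool pointing down it reaches from about 0.4 to 0.85 m from the base axis. Payload 10.4 kg.
Tool frame: the origin (TCP) lies between the finger pads; the fingertips stand ahead of it and the grasp point (between the pads) lies 3 mm ahead of it (r.tips_ahead is the z of the fingertips in the tool frame, in m); z points along the fingers, y is the line along which they close (so a half turn about z gives the same grasp; the last joint's range is limited). The gripper opens to 87 mm and grips with 3 to 60 N. Pads are 19 mm wide; open, the fingers measure 117 mm over their backs; the gripper's body (75 mm by 190 mm) begins 51 mm behind the grasp point.
Start: joints at [-0.023, 0.332, -0.065, 1.46, 0.022, 1.35, -0.088], TCP at [0.625, 0, 0.222] pointing down, gripper open.
Joint ranges: [-2.6, 2.6], [-0.5, 2.12], [-1.47, 1.34], [0.16, 2.42], [-1.27, 4.41], [0.06, 2.06], [-2.6, 2.6]. Speed limits (rad/s): [2.22, 2.22, 2.79, 2.79, 3.14, 3.14, 3.14].

## Interface

Orientations are given as a unit quaternion [x, y, z, w].
In Python, from bench import telemetry, camera, get_calibration, r gives the robot as it stands.
- The arm moves only by the tool drive_tool, never from a script. Its argument "series" is one flat list of numbers, 7 for each row, row after row: the turn, a rotation vector about the tool's x, y, z in units of 5 degrees (1.0 is 5 degrees), then the shift along the tool's x, y, z in units of 40 mm (1.0 is 40 mm), then the opening, from -1 (shut) to 1 (fully open). A call has 1 to 10 rows; each row is the pose to reach, as a shift and turn from the pose commanded when the call began, along the tool's axes at that moment; what a row does not reach only later rows make up. A row lasts 1/12 s, in which the tool goes at most 41.7 mm and 7.16 degrees, less where a joint would pass 70% of its speed; a pose out of reach is approached as far as the arm can. A call with a gripper value outside its range is refused whole. The fingers move at their own pace and stop on an object; "grip_force" is the grip in N (left out, the last holds). Time passes only in rows, so rows that repeat a pose let the fingers close. It gives the time, the measured TCP pose, the force, the opening and the grip force at its end, in the units of the state.
- telemetry.read_state(): the state, without advancing time (a new reading comes with each control period).
- camera(name): name is "scene" or "side" or "wrist"; returns the picture (384x512x3 uint8, red, green, blue); there is no depth.
- get_calibration(name): a dict with "fovy" (degrees; the focal length in pixels is half the picture's height over the tangent of half this angle, whatever the lens; pixels are square), "cx", "cy" (the principal point, pixels), "xyz" and "rotation" of the camera in the world. Camera axes: x right, y up, looking along -z (the intrinsics and any distortion apply to the point x, -y, -z); pixel columns grow to the right and rows downward; lengths in m; the calibration is good to about 2 mm. The wrist camera is an equidistant fisheye: a pixel r from the principal point sees the ray r / f radians off the axis. A picture is of the moment at which its call begins: read the wrist's pose just before it. get_calibration takes no time and is no camera call; for the wrist camera it gives the pose at the moment of the call.
- r.close_job(): hands the job in; it is judged then, once.
The state is a dict: "time": time; "joint_positions": joint angles; "joint_vel": joint speeds; "joint_torque": joint torques, N m; "ee_pos": TCP position; "eef_rot": TCP orientation; "ft_force": force on the tool from outside, world axes, zero at the start; "torque": the same for the moment, N m; "width": finger opening in m; "grip_force": force on a finger pad.
Only numpy, scipy, OpenCV 4.12 (cv2) and the standard library are available. Lean on these libraries where they do the work, as an engineer would, in place of code of your own. Each camera call takes 0.05 s, during which the arm holds its last target. There are 200 camera calls.

## Task

Two identical lever clamps with raised levers stand on the test bench. Swing the lever of the one that holds the copper rod down until it is fully shut on the rod, with the rod still lying in its channel. Leave the empty clamp's lever as it is.

Things in the scene. Friction and masses are not known exactly. Their poses are not given: they have to be found in the camera images.
- clamp: The clamp to shut, bolted down: 130 x 80 x 12 mm aluminium plate (x -55 to +75), grey saddle 40 mm high with steel ribs (to 47 mm) forming a 12 mm channel along its y, hinged steel lever. Origin on the bench under the channel's middle, z up. Hinge axis along y at x +45, z 55 mm between steel cheeks (40 mm wide over both, top 68 mm). Shut, the lever lies level towards -x over the rod.
- clamp_lever (a joint): Angle (rad) of its lever: 0 shut, level on the rod; 1.57 upright over the hinge. Starts 1.0 to 1.5. No spring: stays where left, about 1 N at the grip swings it. Lever centred on a line through the hinge, 130 mm from hinge to tip, 16 mm wide, 10 thick; its last 45 mm a grey grip 20 wide, 12 thick. Push it over from behind with closed fingers, or pinch the grip.
- specimen: Copper rod, 10 mm thick, 120 mm long, 84 g, loose in the channel of the clamp to be shut. Origin at its centre, 45 mm above the bench; its length is its own y, along the clamp's y. It sticks out about 35 mm on both sides of the 50 mm wide saddle.
- spare_tip (a point): Tip of the raised lever of the other, empty clamp, which is identical but has no rod. 130 mm from its hinge, in the middle of the lever. Not to be moved.
Things that resemble listed ones, but are neither listed nor needed, are in the scene too. Leave any purple or turquoise look-alike of the specimen alone.

How it is judged:
By the outcome, as a careful person would: the job done as asked, in the order asked, and still so for the second after the job is handed in, with the robot touching nothing.
It also fails if it takes over 32 s, if anything falls off the work surface, if the arm or the gripper's body presses on something with over 40 N, if the wrist force passes 120 N, or if a joint passes its speed limit or range.

## Working session

There is one attempt and no reset: what is moved stays moved. The work goes in short steps, Python scripts to look and compute and a tool call to move; the robot and the scene stay as the last step left them, time stands still between calls to the robot, and variables do not carry over. Pictures are saved under pics/ and viewed, at most 10 in all, crops included, and the job is handed in when it is done.

Besides the shell and the picture viewer there is one more tool, called after "Emit:" as name(argument=value, ...) on one line, values as JSON. drive_tool: Moves the arm, as the interface text tells. Its arguments: {"type":"object","properties":{"series":{"type":"array"},"grip_force":{"type":"number"}},"required":["series"]}

```bash
mkdir -p pics; python3 - <<'E'
from bench import telemetry,camera,get_calibration,r
import cv2,numpy as np
ims=[]
for n in("scene","side","wrist"):
    c=get_calibration(n);im=camera(n);cv2.imwrite(f"pics/{n}0.png",im[:,:,::-1])
    print(n,{k:np.round(v,4).tolist() if not isinstance(v,str) else v for k,v in c.items()})
    ims.append(im)
s=telemetry.read_state();print(s,r.tips_ahead)
for n,i in zip(("scene","side"),ims): cv2.imwrite(f"pics/{n}0b.png",cv2.resize(i[:,:,::-1],(800,600),interpolation=cv2.INTER_CUBIC))
E
```

```text
scene {'fovy': 45.5377, 'cx': 253.711, 'cy': 186.9087, 'xyz': [1.2936, 0.1678, 0.737], 'rotation': [0.2678, 0.3246, 0.6832, 0.5968]}
side {'fovy': 51.2592, 'cx': 255.7371, 'cy': 189.6121, 'xyz': [0.2988, 0.5807, 0.7856], 'rotation': [-0.0782, 0.3315, 0.9201, -0.1934]}
wrist {'fovy': 65.7065, 'cx': 259.3766, 'cy': 190.2045, 'xyz': [0.6248, 0.0784, 0.3839], 'rotation': [-0.1439, 0.0006, -0.0, 0.9896]}
{'time': 0.15, 'joint_positions': array([-0.02260616,  0.3327314 , -0.06469002,  1.46071894,  0.02160779,
        1.34989866, -0.08851054]), 'joint_vel': array([-7.93717336e-04, -2.16313168e-03,  3.04819489e-05, -2.44743456e-03,
        9.67293663e-04,  7.28345067e-04,  1.22065106e-03]), 'joint_torque': array([ 1.82067095e-03, -6.23630190e+01,  2.54254905e-02, -3.90143681e+01,
       -6.11935230e-02,  3.71907104e-02, -1.53469024e-06]), 'ee_pos': array([ 6.24718570e-01, -4.47591508e-06,  2.20947818e-01]), 'eef_rot': array([ 7.07105198e-01,  7.07108165e-01, -3.94090516e-04, -3.55031281e-04]), 'ft_force': array([ 0.43690848,  0.30100062, -0.3390514 ]), 'torque': array([0.00149517, 0.01166827, 0.0342283 ]), 'grip_force': 0.0, 'width': 0.0869891737498956} 0.022
```

View pics/scene0b.png

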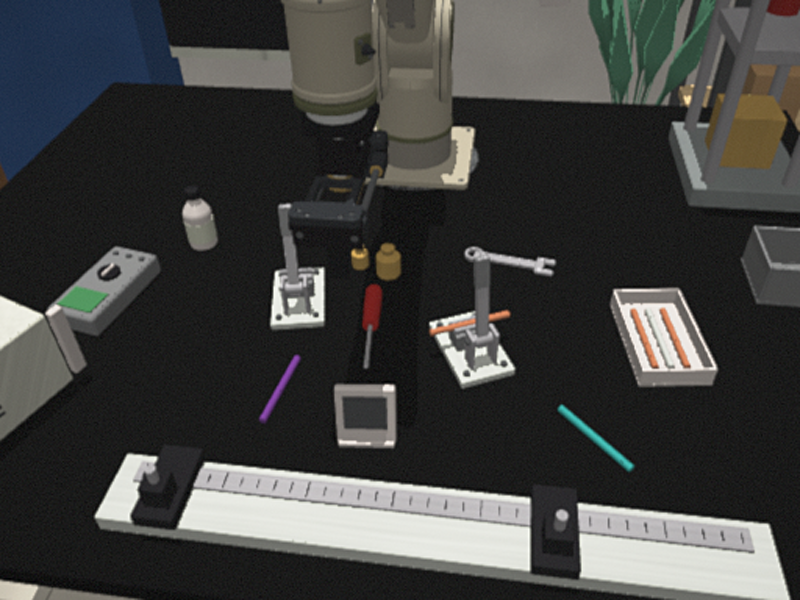

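View pics/side0b.png

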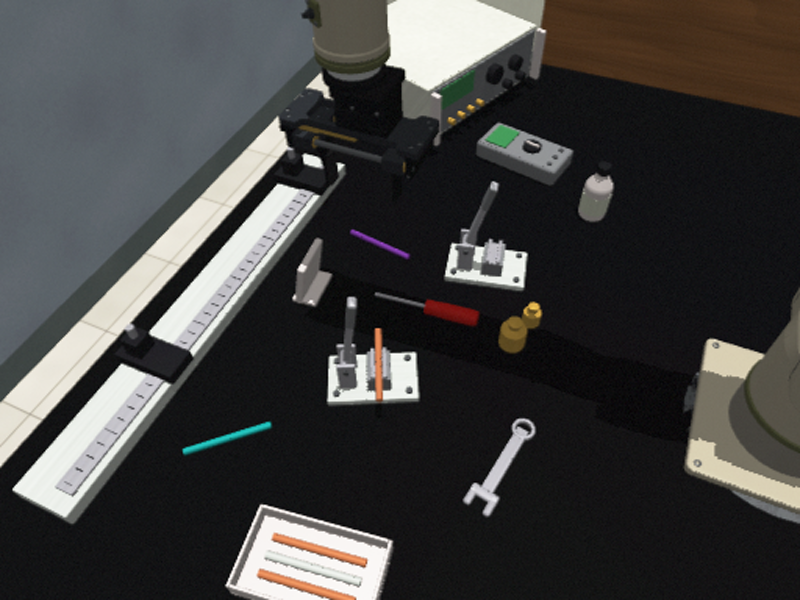

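The scene view shows the copper rod in the right-hand clamp, with rod ends at (432,332) and (508,315), lever tip near (482,256) and hinge near (482,340). In the side view that clamp is at (373,375), with its lever tip near (351,300). The other clamp, at (298,295) in the scene view, is empty.

```bash
cat > h.py <<'E'
import numpy as np,cv2
from scipy.spatial.transform import Rotation as R
from bench import telemetry,camera,get_calibration,r
def ray(n,u,v):
    c=get_calibration(n);f=192/np.tan(np.radians(c["fovy"])/2)
    d=np.array([(u-c["cx"])/f,-(v-c["cy"])/f,-1]);q=np.array(c["rotation"])
    d=(R.from_quat(q) if q.size==4 else R.from_matrix(q)).apply(d)
    return np.array(c["xyz"]),d/np.linalg.norm(d)
def plane(n,u,v,z):
    o,d=ray(n,u,v);return o+d*(z-o[2])/d[2]
def tri(p,q):
    (a,d),(b,e)=ray("scene",*p),ray("side",*q)
    s=np.linalg.lstsq(np.c_[d,-e],b-a,rcond=None)[0]
    x,y=a+s[0]*d,b+s[1]*e
    return (x+y)/2,np.linalg.norm(x-y)
E
python3 - <<'E'
from h import *
np.set_printoptions(precision=4,suppress=True)
S=lambda u,v:((u+.5)*.64-.5,(v+.5)*.64-.5)
for n,(x0,y0,x1,y1) in dict(scene=(260,180,340,230),side=(200,200,290,265)).items():
    im=cv2.imread(f"pics/{n}0.png");h=cv2.cvtColor(im,cv2.COLOR_BGR2HSV)
    m=((h[...,0]<15)&(h[...,1]>120)&(h[...,2]>90)).astype(np.uint8);k=np.zeros_like(m);k[y0:y1,x0:x1]=1;m*=k
    p=np.argwhere(m)[:,::-1].astype(float);c=p.mean(0);w=np.linalg.svd(p-c,full_matrices=False)[2][0];t=(p-c)@w
    e=[c+w*t.min(),c+w*t.max()];P=[plane(n,*q,.047) for q in e];print(n,len(p),e,P,np.linalg.norm(P[0]-P[1]),(P[0]+P[1])/2)
print("tip",tri(S(482,254),S(351,300)))
print("sparetip",tri(S(286,207),S(494,185)))
for q in((430,322),(514,375),(466,384)):print("plate sc",plane("scene",*S(*q),.012))
for q in((328,403),(418,402),(417,352),(330,355)):print("plate sd",plane("side",*S(*q),.012))
for n,b in dict(scene=(260,145,345,250),side=(190,175,285,265)).items():
    im=cv2.imread(f"pics/{n}0.png")[b[1]:b[3],b[0]:b[2]];cv2.imwrite(f"pics/{n}c.png",cv2.resize(im,None,fx=5.5,fy=5.5,interpolation=cv2.INTER_CUBIC))
a=[cv2.imread(f"pics/{n}c.png") for n in("scene","side")]
hh=max(i.shape[0] for i in a);a=[cv2.copyMakeBorder(i,0,hh-i.shape[0],0,0,0) for i in a]
o=np.hstack(a);print(o.shape,a[0].shape);f=min(800/o.shape[1],600/o.shape[0]);cv2.imwrite("pics/crop.png",cv2.resize(o,None,fx=f,fy=f));print(f*5.5,a[0].shape[1]*f)
E
```

```text
scene 147 [array([325.9016, 199.6038]), array([274.8244, 212.2931])] [array([0.513 , 0.2033, 0.047 ]), array([0.5682, 0.0939, 0.047 ])] 0.12257195644961583 [0.5406 0.1486 0.047 ]
side 224 [array([278.4343, 191.2696]), array([231.4606, 248.1176])] [array([0.5087, 0.0063, 0.047 ]), array([0.5418, 0.1928, 0.047 ])] 0.18947655964447488 [0.5252 0.0995 0.047 ]
tip (array([0.5645, 0.1586, 0.1872]), np.float64(0.0009019897396953384))
sparetip (array([ 0.4736, -0.1242,  0.1795]), np.float64(0.0050422243603070295))
plate sc [0.5098 0.0882 0.012 ]
plate sc [0.6027 0.2145 0.012 ]
plate sc [0.6275 0.1503 0.012 ]
plate sd [0.5865 0.2158 0.012 ]
plate sd [0.4705 0.1635 0.012 ]
plate sd [0.5053 0.0853 0.012 ]
plate sd [0.6227 0.1421 0.012 ]
(578, 990, 3) (578, 468, 3)
4.444444444444445 378.1818181818182
```

View pics/crop.png

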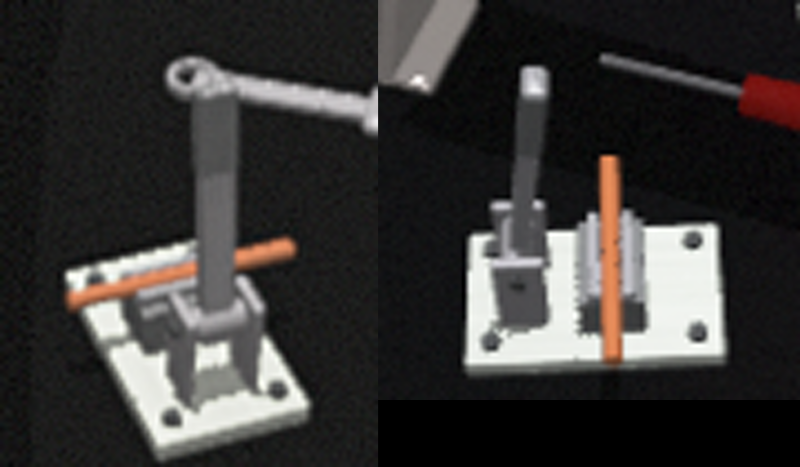

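The crop shows the rod seated in the channel and the lever tip at (217,85) in the scene half and (535,72) in the side half. The fit gives clamp origin ≈ (0.539, 0.148), yaw ≈ 26.7° and lever ≈ 1.44 rad. The hinge-to-tip distance comes out at 133 mm against the nominal 130, so it agrees. The side-view rod measurement was contaminated by the screwdriver, so I discarded it. I'll bring the closed fingers in behind the lever.

Emit:
drive_tool(series=[0, 0, -5.3, 4.65, -0.25, 0, -1, 0, 0, -5.3, 4.65, -0.25, 0, -1, 0, 0, -5.3, 4.65, -0.25, 0, -1, 0, 0, -5.3, 4.65, -0.25, 0, -1, 0, 0, -5.3, 4.65, -0.25, 0, -1, 0, 0, -5.3, 4.65, -0.25, 0, -1, 0, 0, -5.3, 4.65, -0.25, 0, -1, 0, 0, -5.3, 4.65, -0.25, 1.1, -1, 0, 0, -5.3, 4.65, -0.25, 1.1, -1, 0, 0, -5.3, 4.65, -0.25, 1.1, -1], grip_force=20)

```text
time: 0.98
ee_pos: [0.6139, 0.1837, 0.1755]
eef_rot: [0.527, 0.85, -0.002, -0.001]
ft_force: [-0.4, -0.7, 1.1]
width: 0.0285
grip_force: 0.0
```

```bash
python3 - <<'E'
from h import *
o=np.hstack([camera(n)[:,:,::-1] for n in("scene","side")]);cv2.imwrite("pics/p1.png",cv2.resize(o[90:350],(800,203*1)) if 0 else np.hstack([o[120:300,200:400],o[120:300,512+150:512+350]]).repeat(2,0).repeat(2,1))
s=telemetry.read_state();print(s["time"],s["ee_pos"],R.from_quat(s["eef_rot"]).as_matrix().round(3),s["width"],s["ft_force"])
E
```

```text
1.0833 [0.61562794 0.18498741 0.17893104] [[-0.445  0.896  0.001]
 [ 0.896  0.445 -0.   ]
 [-0.     0.001 -1.   ]] 0.0201269992193532 [-0.31239964  0.86402033 -0.23680099]
```

View pics/p1.png

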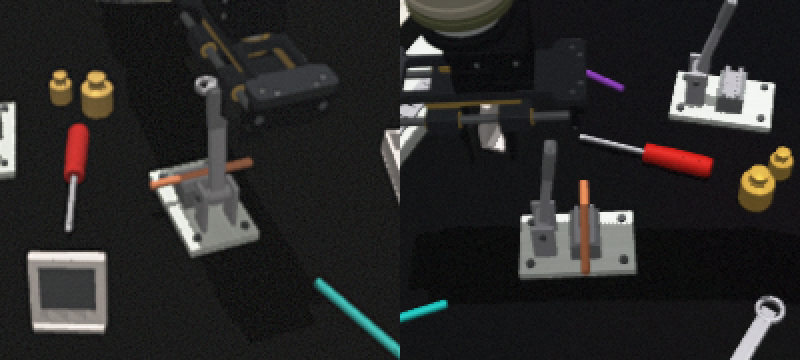

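```bash
cat >> h.py <<'E'
def proj(n,p):
    c=get_calibration(n);f=192/np.tan(np.radians(c["fovy"])/2)
    q=R.from_quat(np.array(c["rotation"])).inv().apply(np.array(p)-c["xyz"])
    return np.round([c["cx"]+f*q[0]/-q[2],c["cy"]-f*q[1]/-q[2]],1)
E
python3 - <<'E'
from h import *
ims={n:camera(n) for n in("scene","side")}
s=telemetry.read_state();p=s["ee_pos"];print(p,s["joint_positions"].round(3))
for n in ims:
    print(n,"tcp",proj(n,p),"fingertip",proj(n,p+[0,0,-.022]),"flange",proj(n,p+[0,0,.1]), "base",proj(n,[0,0,0]))
    im=ims[n][:,:,::-1].copy()
    for z in(-.022,0,.1):cv2.circle(im,tuple(int(v) for v in proj(n,p+[0,0,z])),3,(0,255,0),1)
    ims[n]=im
cv2.imwrite("pics/p2.png",cv2.resize(np.vstack(list(ims.values()))[:, :],(400,600)) if 0 else cv2.resize(np.hstack(list(ims.values())),(800,300)))
E
```

```text
[0.61595504 0.18573609 0.17960497] [-0.205  0.403 -0.211  1.459  0.086  1.286  0.039]
scene tcp [320.8 182.7] fingertip [320.  191.5] flange [325. 139.] base [265.   99.8]
side tcp [194.8 196.3] fingertip [196.2 203.2] flange [187.2 160.6] base [499.  275.5]
```

View pics/p2.png

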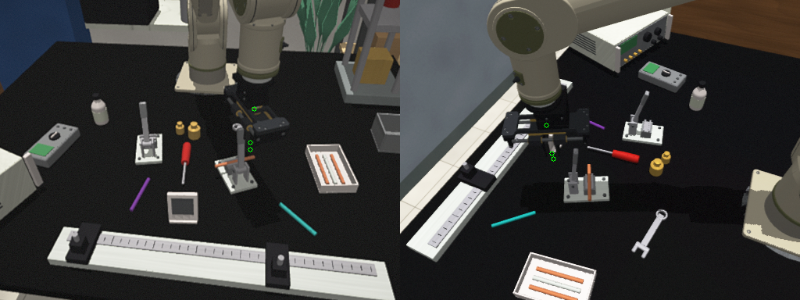

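The projected TCP, at about (250,143) in the scene half and (552,155) in the side half, lies just behind the lever, and the gripper body agrees with it. In the clamp frame the TCP is at x = 86 mm, y = -1 mm. I'll start pushing along the arc.

Emit:
drive_tool(series=[0, 0, 0, 0, -0.5, 0, -1, 0, 0, 0, 0, -0.9, 0, -1, 0, 0, 0, 0, -1.1, 0.05, -1, 0, 0, 0, 0, -1.35, 0.1, -1, 0, 0, 0, 0, -1.55, 0.18, -1, 0, 0, 0, 0, -1.75, 0.26, -1, 0, 0, 0, 0, -1.95, 0.37, -1, 0, 0, 0, 0, -2.1, 0.5, -1, 0, 0, 0, 0, -2.1, 0.5, -1])

```text
time: 1.93
ee_pos: [0.5387, 0.1479, 0.1567]
eef_rot: [0.526, 0.85, -0.001, -0.0]
ft_force: [-0.2, -0.6, -0.2]
width: 0.0003
grip_force: 0.0
```

```bash
python3 - <<'E'
from h import *
o=[camera(n)[:,:,::-1] for n in("scene","side")];im=np.hstack([o[0][120:300,200:400],o[1][120:300,150:350]])
cv2.imwrite("pics/p3.png",cv2.convertScaleAbs(cv2.resize(im,(800,360)),alpha=1.8,beta=15))
s=telemetry.read_state();print(s["time"],s["ee_pos"],s["width"],s["ft_force"])
E
```

```text
2.0333 [0.53979366 0.14850625 0.15745099] 0.00021380244905925096 [ 0.66369983  0.33574147 -0.7137548 ]
```

View pics/p3.png

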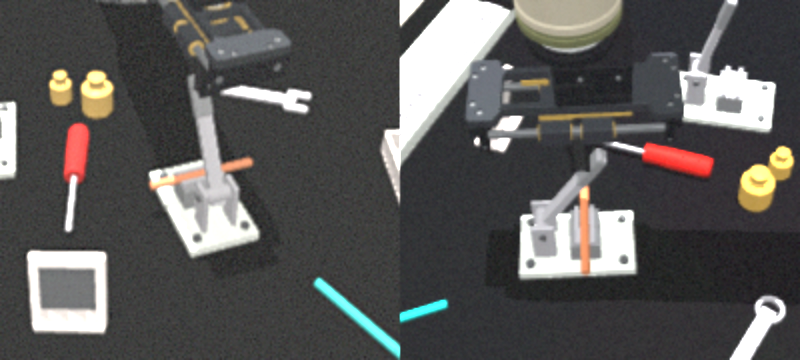

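The lever now leans at about 50° in both views: tip near (200,80) in the scene half and (598,155) in the side half. The rod is still in its channel, so I'll continue the arc.

Emit:
drive_tool(series=[0, 0, 0, 0, -0.18, 0.13, -1, 0, 0, 0, 0, -0.33, 0.28, -1, 0, 0, 0, 0, -0.48, 0.45, -1, 0, 0, 0, 0, -0.61, 0.62, -1, 0, 0, 0, 0, -0.72, 0.8, -1, 0, 0, 0, 0, -0.81, 1.0, -1, 0, 0, 0, 0, -0.89, 1.2, -1, 0, 0, 0, 0, -0.95, 1.41, -1, 0, 0, 0, 0, -0.99, 1.6, -1, 0, 0, 0, 0, -1.0, 1.75, -1])

```text
time: 2.87
ee_pos: [0.5036, 0.1305, 0.0865]
eef_rot: [0.526, 0.85, -0.0, -0.0]
ft_force: [-0.3, -0.6, -0.2]
width: 0.0007
grip_force: 0.3
```

Emit:
drive_tool(series=[0, 0, 0, 0, 0, 0.05, -1, 0, 0, 0, 0, 0, 0.1, -1, 0, 0, 0, 0, 0, 0.1, -1, 0, 0, 0, 0, 0, 0.1, -1])

```text
time: 3.2
ee_pos: [0.5043, 0.1308, 0.0837]
eef_rot: [0.526, 0.85, 0.0, 0.0]
ft_force: [-0.3, -0.2, 0.4]
width: 0.0006
grip_force: 0.0
```

Emit:
drive_tool(series=[0, 0, 0, 0, 0, 0.03, -1, 0, 0, 0, 0, 0, 0.06, -1, 0, 0, 0, 0, 0, 0.06, -1, 0, 0, 0, 0, 0, 0.06, -1])

```text
time: 3.53
ee_pos: [0.5041, 0.1307, 0.0812]
eef_rot: [0.526, 0.85, 0.0, 0.0]
ft_force: [-0.5, -0.5, -0.8]
width: 0.0003
grip_force: 0.0
```

Emit:
drive_tool(series=[0, 0, 0, 0, 0, 0.03, -1, 0, 0, 0, 0, 0, 0.05, -1, 0, 0, 0, 0, 0, 0.05, -1, 0, 0, 0, 0, 0, 0.05, -1])

```text
time: 3.87
ee_pos: [0.504, 0.1307, 0.0791]
eef_rot: [0.526, 0.85, -0.0, -0.0]
ft_force: [0.2, -0.2, 0.0]
width: 0.0004
grip_force: 0.0
```

```bash
python3 - <<'E'
from h import *
o=[camera(n)[:,:,::-1] for n in("scene","side")];im=np.hstack([o[0][140:260,230:350],o[1][160:280,190:310]])
cv2.imwrite("pics/p4.png",cv2.convertScaleAbs(cv2.resize(im,(800,400),interpolation=cv2.INTER_CUBIC),alpha=1.8,beta=15))
s=telemetry.read_state();print(s["time"],s["ee_pos"],s["width"],s["ft_force"])
E
```

```text
3.9667 [0.50404761 0.13070291 0.07914406] 0.00041153866237072145 [-0.38867869  0.51938463 -0.35203258]
```

View pics/p4.png

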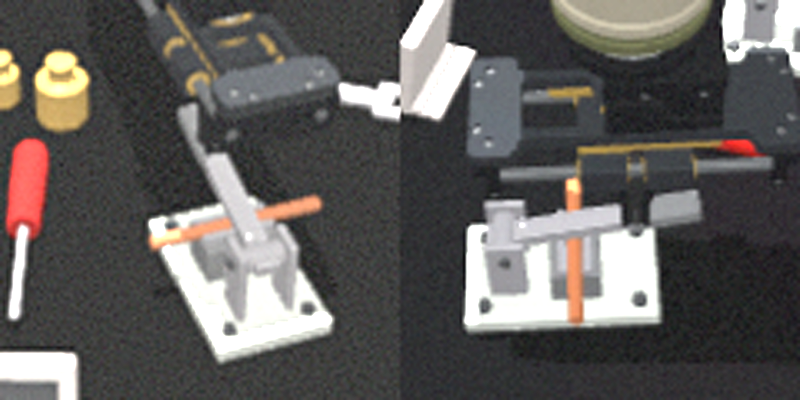

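The scene view shows the tip at (188,110) and the side view at (700,208), with the finger crossing the lever in both. I'll triangulate the lever angle.

```bash
python3 - <<'E'
from h import *
t,g=tri((286.4,173),(280,222.4));o=np.array([.539,.148]);a=np.radians(26.5)
F=lambda p:np.r_[np.array([[np.cos(a),np.sin(a)],[-np.sin(a),np.cos(a)]])@(p[:2]-o),p[2]]
c=F(t);print(t,g,c,"angle",np.arctan2(c[2]-.055,.045-c[0]),"len",np.hypot(c[2]-.055,.045-c[0]))
p=telemetry.read_state()["ee_pos"];print("tcp",F(p))
inv=lambda x,y,z:np.r_[o+np.array([[np.cos(a),-np.sin(a)],[np.sin(a),np.cos(a)]])@[x,y],z]
for nm,q in(("fingertip",p-[0,0,.022]),("shut tip",inv(-.085,0,.055)),("hinge",inv(.045,0,.055))):
    u,v=proj("scene",q),proj("side",q);print(nm,F(q),"scene crop",(u-[230,140])*3.333,"side crop",(v-[190,160])*3.333+[400,0])
E
```

```text
[0.46457305 0.10900012 0.07658409] 0.00044773749897834305 [-0.0840089  -0.00169319  0.07658409] angle 0.16577162416421057 len 0.1308020190538096
tcp [-0.03899802  0.00011592  0.07914406]
fingertip [-0.03899802  0.00011592  0.05714406] scene crop [213.6453 170.3163] side crop [630.6436 230.6436]
shut tip [-8.50000000e-02 -3.09605391e-18  5.50000000e-02] scene crop [188.6478 132.3201] side crop [700.3033 229.3104]
hinge [ 4.50000000e-02 -1.21198198e-17  5.50000000e-02] scene crop [262.6404 253.308 ] side crop [502.9897 237.9762]
```

```bash
python3 - <<'E'
from h import *
o=[camera(n)[:,:,::-1] for n in("scene","side","wrist")]
k=lambda i,x,y,w,h,W,H:cv2.resize(i[y:y+h,x:x+w],(W,H),interpolation=cv2.INTER_CUBIC)
top=np.hstack([k(o[0],270,160,50,37,400,300),k(o[1],235,205,50,37,400,300)])
im=np.vstack([top,np.hstack([k(o[2],0,0,512,384,400,300),k(o[2],160,230,160,120,400,300)])])
cv2.imwrite("pics/p5.png",(255*(im/255.)**.5).astype(np.uint8))
E
```

```text
(no output)
```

View pics/p5.png

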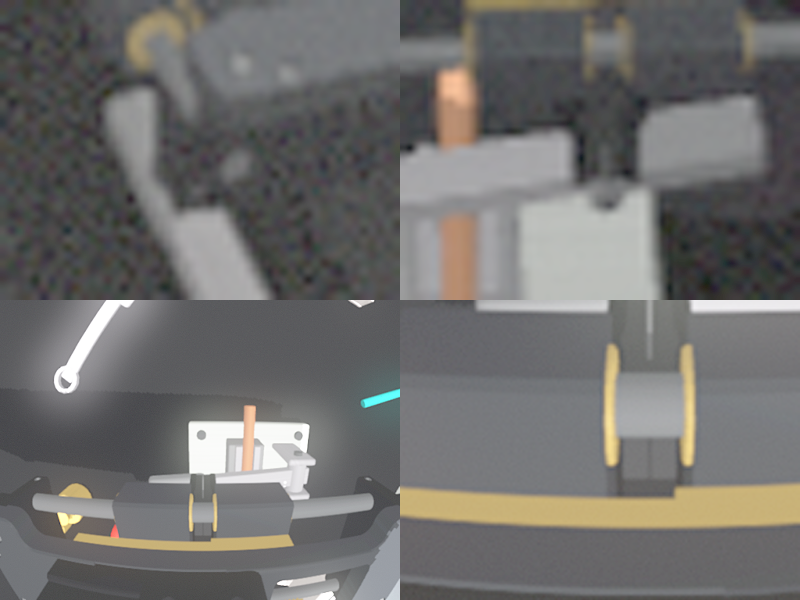

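The close-up shows the closed finger resting across the top of the lever at (605,180), with the side face visible beneath it. The lever is still about 0.1 rad open. I'll keep pressing down in small steps until the force rises.

Emit:
drive_tool(series=[0, 0, 0, 0, 0, 0.03, -1, 0, 0, 0, 0, 0, 0.06, -1, 0, 0, 0, 0, 0, 0.09, -1, 0, 0, 0, 0, 0, 0.09, -1, 0, 0, 0, 0, 0, 0.09, -1])

```text
time: 4.53
ee_pos: [0.504, 0.1307, 0.0754]
eef_rot: [0.526, 0.85, -0.0, -0.0]
ft_force: [-0.3, -0.1, 0.7]
width: 0.0009
grip_force: 0.0
```

Emit:
drive_tool(series=[0, 0, 0, 0, 0, 0.03, -1, 0, 0, 0, 0, 0, 0.06, -1, 0, 0, 0, 0, 0, 0.06, -1, 0, 0, 0, 0, 0, 0.06, -1])

```text
time: 4.87
ee_pos: [0.504, 0.1307, 0.0731]
eef_rot: [0.526, 0.85, -0.0, -0.0]
ft_force: [0.2, 0.3, -0.1]
width: 0.0006
grip_force: 0.0
```

```bash
cat >> h.py <<'E'
def grip():
    g=cv2.cvtColor(camera("side"),cv2.COLOR_RGB2GRAY)[205:250,266:284];m=g>60
    p=np.argwhere(m);return p.mean(0)[::-1]+[266,205],len(p),p[:,0].min()+205,p[:,0].max()+205
E
python3 - <<'E'
from h import *
print(grip());a=np.radians(26.5);o=np.array([.539,.148])
for th in(0,.05,.1,.15,.2):
    x,z=.045-.112*np.cos(th),.055+.006+.112*np.sin(th)
    print(th,proj("side",np.r_[o+np.array([np.cos(a),np.sin(a)])*x,z]))
im=camera("side")[:,:,::-1][195:250,225:290];w=camera("scene")[:,:,::-1][155:210,260:325]
cv2.imwrite("pics/p6.png",(255*(cv2.resize(np.hstack([w,im]),(800,338),interpolation=cv2.INTER_CUBIC)/255.).clip(0,1)**.5).astype(np.uint8))
E
```

```text
(array([271.77192982, 224.48538012]), 171, np.int64(205), np.int64(249))
0 [272.  227.6]
0.05 [272.  226.1]
0.1 [271.8 224.7]
0.15 [271.5 223.2]
0.2 [271.1 221.7]
```

View pics/p6.png

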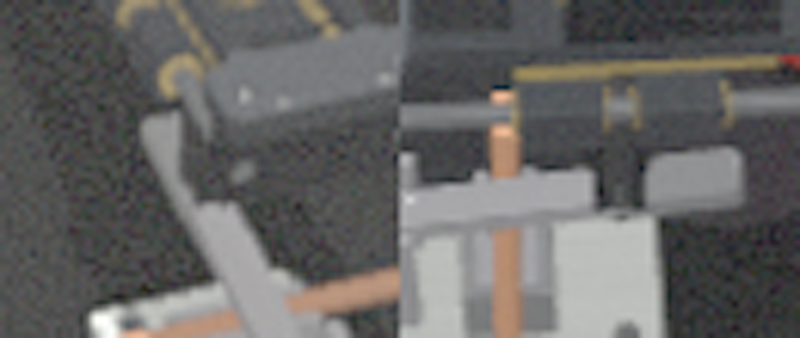

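In the side half the grip at (695,175) has come down with the finger and the rod is still in place. By the projected heights the lever is about 0.1 rad open, roughly 8–9 mm of travel. I'll continue.

Emit:
drive_tool(series=[0, 0, 0, 0, 0, 0.04, -1, 0, 0, 0, 0, 0, 0.08, -1, 0, 0, 0, 0, 0, 0.12, -1, 0, 0, 0, 0, 0, 0.12, -1, 0, 0, 0, 0, 0, 0.12, -1])

```text
time: 5.43
ee_pos: [0.504, 0.1307, 0.0682]
eef_rot: [0.526, 0.85, -0.0, -0.0]
ft_force: [0.3, 0.2, -1.0]
width: 0.0004
grip_force: 0.0
```

Emit:
drive_tool(series=[0, 0, 0, 0, 0, 0.03, -1, 0, 0, 0, 0, 0, 0.05, -1, 0, 0, 0, 0, 0, 0.05, -1, 0, 0, 0, 0, 0, 0.05, -1])

```text
time: 5.77
ee_pos: [0.504, 0.1307, 0.0663]
eef_rot: [0.526, 0.85, 0.0, 0.0]
ft_force: [0.6, -0.2, 0.7]
width: 0.0006
grip_force: 0.0
```

Emit:
drive_tool(series=[0, 0, 0, 0, 0, 0.03, -1, 0, 0, 0, 0, 0, 0.05, -1, 0, 0, 0, 0, 0, 0.05, -1, 0, 0, 0, 0, 0, 0.05, -1])

```text
time: 6.1
ee_pos: [0.504, 0.1307, 0.0643]
eef_rot: [0.526, 0.85, -0.0, -0.0]
ft_force: [-0.7, 0.2, -1.0]
width: 0.0007
grip_force: 0.0
```

```bash
python3 - <<'E'
from h import *
print(grip(),telemetry.read_state()["ft_force"])
E
```

```text
(array([272.16766467, 226.62874251]), 167, np.int64(207), np.int64(249)) [-0.39414244  0.59997062  0.65943845]
```

Emit:
drive_tool(series=[0, 0, 0, 0, 0, 0.03, -1, 0, 0, 0, 0, 0, 0.05, -1, 0, 0, 0, 0, 0, 0.05, -1, 0, 0, 0, 0, 0, 0.05, -1])

```text
time: 6.48
ee_pos: [0.504, 0.1307, 0.0623]
eef_rot: [0.526, 0.85, -0.0, 0.0]
ft_force: [-0.6, -0.7, -0.3]
width: 0.0009
grip_force: 0.0
```

Emit:
drive_tool(series=[0, 0, 0, 0, 0, 0.03, -1, 0, 0, 0, 0, 0, 0.03, -1, 0, 0, 0, 0, 0, 0.03, -1])

```text
time: 6.73
ee_pos: [0.504, 0.1307, 0.0611]
eef_rot: [0.526, 0.85, -0.0, 0.0]
ft_force: [-0.5, 0.5, -0.4]
width: 0.0002
grip_force: 0.0
```

Emit:
drive_tool(series=[0, 0, 0, 0, 0, 0.03, -1, 0, 0, 0, 0, 0, 0.03, -1, 0, 0, 0, 0, 0, 0.03, -1])

```text
time: 6.98
ee_pos: [0.5041, 0.1307, 0.06]
eef_rot: [0.526, 0.85, 0.0, 0.0]
ft_force: [0.2, -0.0, 1.1]
width: 0.0006
grip_force: 0.7
```

```bash
python3 - <<'E'
from h import *
print(grip(),r.tips_ahead)
p=telemetry.read_state()["ee_pos"];print(p)
y=np.array([-.446,.895,0]);
for k in(-.009,0,.009):print("tip side",proj("side",p-[0,0,.022]+y*k),"tcp",proj("side",p+y*k))
g=cv2.cvtColor(camera("side"),cv2.COLOR_RGB2GRAY)
print("cols 248..276");print(g[214:246,248:278:2])
s=cv2.cvtColor(camera("scene"),cv2.COLOR_RGB2GRAY);print("scene tip",proj("scene",p-[0,0,.022]),"tcp",proj("scene",p));print(s[170:200:2,280:312:2])
E
```

```text
(array([271.99408284, 227.71597633]), 169, np.int64(209), np.int64(249)) 0.022
[0.50411145 0.13071332 0.06002077]
tip side [259.1 230.7] tcp [259. 225.]
tip side [259.3 234. ] tcp [259.2 228.4]
tip side [259.5 237.4] tcp [259.4 231.9]
cols 248..276
[[ 31  30  30  31  32  56  40  54  34  27  32  31  31  31  32]
 [ 29  31  34  31  33  57  60  63  36  30  30  30  31  29  31]
 [ 32  31  31  31  31  59  77  73  38  31  31  34  30  32  30]
 [ 33  32  32  28  30  58  54  53  31  26  21  25  23  24  20]
 [ 24  27  25  23  24  52  38  47  26  21  22  21  21  21  21]
 [ 21  21  23  23  21  40  21  58  31  20  25  22  20  22  24]
 [ 20  25  21  23  21  32  21  26  25  19  23  25  22  22  22]
 [ 21  24  23  22  22  22  22  19  22  22  21  24  21  21  20]
 [ 23  23  20  24  25  20  23  18  17  21  23  20  20  17  21]
 [ 21  21  19  18  12  19  18  18  17  15  20  20  29  32  40]
 [ 64  26  22  18   8  15  19  21  14  71  78  78  78  79  80]
 [ 92  83  83  81  31  15  18  23  11  77  83  82  84  84  83]
 [105 103 104 104  31  12  21  14  14  82  82  83  83  84  81]
 [108 107 107 108  55  20  21  2
[... 1513 characters left out ...]
  63  64  59  53  54  40  37]
 [ 19  29  79  92  79  24  51  42  28  38  37  35  32  33  33  32]
 [ 23  37  86  87  76  24  30  30  30  36  32  31  22  23  23  24]
 [ 15  24  68  88  75  25  20  20  23  25  28  18  23  24  29  27]
 [ 23  18  47  84  77  28  18  15  14  34  39  30  23  25  27  17]
 [ 19  16  24  66  62  25  19  23  22  59  39  21  17  22  26  24]
 [ 24  20  13  36  79  65  23  32  22  22  21  18  19  21  25  20]
 [ 20  18  13  15  53  94  41  46  20  37  18  21  18  22  21  18]
 [ 20  13  20  14  24 113 112 113 107 110  36  20  20  14  25  27]
 [ 15  16  23  21  13  42  86 113 110 116  75  11  18  12  20  14]
 [ 20  12  18  17  27  15  65 100 112 112 114  58  41  32  19  18]]
```

The fingertip is on the lever top at row 231, with the lever's side face visible below it, and the grip row of 227.7 matches shut (227.6). I'll press a little more until the force shows the stop.

Emit:
drive_tool(series=[0, 0, 0, 0, 0, 0.03, -1, 0, 0, 0, 0, 0, 0.03, -1, 0, 0, 0, 0, 0, 0.03, -1])

```text
time: 7.38
ee_pos: [0.5041, 0.1307, 0.0593]
eef_rot: [0.526, 0.85, 0.0, 0.0]
ft_force: [-2.8, -1.3, 8.7]
width: 0.0008
grip_force: 4.6
```

Emit:
drive_tool(series=[0, 0, 0, 0, 0, 0.03, -1, 0, 0, 0, 0, 0, 0.03, -1, 0, 0, 0, 0, 0, 0.03, -1])

```text
time: 7.63
ee_pos: [0.5042, 0.1307, 0.0588]
eef_rot: [0.526, 0.85, 0.0, 0.0]
ft_force: [-7.0, -2.2, 16.5]
width: 0.0007
grip_force: 8.5
```

The force rose to 16.5 N, so the lever is on the rod. I'll lift off straight up and check.

Emit:
drive_tool(series=[0, 0, 0, 0, 0, -0.3, -1, 0, 0, 0, 0, 0, -1, -1, 0, 0, 0, 0, 0, -2, -1, 0, 0, 0, 0, 0, -3, -1, 0, 0, 0, 0, 0, -3, -1, 0, 0, 0, 0, 0, -3, -1])

```text
time: 8.13
ee_pos: [0.5054, 0.1312, 0.1803]
eef_rot: [0.526, 0.85, 0.002, 0.002]
ft_force: [-0.6, -0.6, -0.7]
width: 0.0004
grip_force: 0.0
```

```bash
python3 - <<'E'
from h import *
print(grip(),telemetry.read_state()["ft_force"])
o=[camera(n)[:,:,::-1] for n in("scene","side")];im=np.hstack([o[0][140:260,230:350],o[1][160:280,190:310]])
cv2.imwrite("pics/p7.png",(255*(cv2.resize(im,(800,400),interpolation=cv2.INTER_CUBIC)/255.)**.6).astype(np.uint8))
E
```

```text
(array([271.68987342, 230.44303797]), 158, np.int64(224), np.int64(249)) [ 0.36190747  0.04681423 -0.68604249]
```

View pics/p7.png

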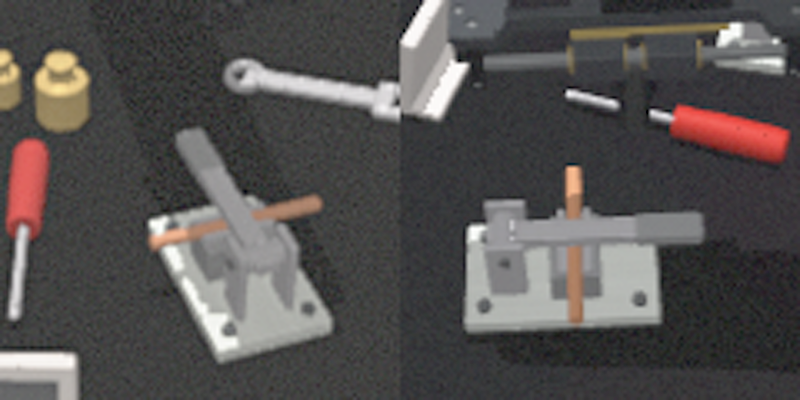

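The lever lies level over the rod. Its tip is at (192,133) in the scene half and (703,228) in the side half, against predicted shut positions of (189,132) and (700,229). The rod is in its channel and the gripper is clear.

```bash
python3 -c "
from bench import r
print(r.close_job())"
```

```text
the job is handed in; nothing more can be done
None
```

The copper-rod clamp's lever is fully shut on the rod, which still lies in its channel; I never touched the empty clamp, and the job is handed in.

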